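# Show the traded-in battery to the inspection camera

### The arm

A 6-joint arm with a two-finger parallel gripper is mounted at the origin on the work surface. World frame = base frame: x ahead of the robot, y to its left, z up, the work surface at z = 0. Lengths are in mm, angles in rad, forces in N, time in s.
With the tool pointing down it reaches from about 300 to 775 mm from the base axis. Payload 14.6 kg.
Tool frame: the origin (TCP) lies between the finger pads; the fingertips stand 22 mm ahead of it and the grasp point (between the pads) lies 3 mm ahead of it (finger_overhang is the distance from the TCP to the fingertips, in mm); z points along the fingers, y is the direction in which the jaws open and shut (so a half turn about z gives the same grasp; the last joint's range is limited). The gripper opens to 94 mm and grips with 3 to 60 N. Pads are 16 mm wide; open, the fingers measure 119 mm over their backs; the gripper's body (75 mm by 177 mm) begins 78 mm behind the grasp point.
Start: joints at [1.106, 0.3, 1.521, -0, 1.321, -0.067], TCP at [213.061, 507.044, 192.546] pointing down, gripper open.
Joint ranges: [-3.03, 3.03], [-0.79, 2.21], [0.23, 2.52], [-1.04, 4.18], [0, 3.07], [-2.55, 2.55]. Speed limits (rad/s): [2.22, 2.22, 2.57, 3.14, 3.14, 3.14].

### API

Orientations are given as [roll, pitch, yaw] about the fixed x, y, z axes, in that order (R = Rz(yaw) Ry(pitch) Rx(roll)).
In Python, from cell import * gives the robot as it stands.
- The arm moves only by the tool jog_arm, never from a script. Its argument "increments" is a list of rows, each a list of 7 numbers: the shift along the tool's x, y, z in cm, then the turn, a rotation vector about the tool's x, y, z in degrees, then the finger opening in cm, from 0 to 9.4. In form: [[x, y, z, wx, wy, wz, grip], ...]. A call has 1 to 20 rows; each row shifts and turns the commanded pose from where the row before left it, along the tool's axes as they then stand; what a row does not reach is not made up. A row lasts 1/8 s, in which the tool goes at most 62.5 mm and 10.7 degrees, less where a joint would pass 70% of its speed; a pose out of reach is approached as far as the arm can. A call is refused whole if a number of a shift passes 6.25 or a number of a turn 10.7, either way. A call with a gripper value outside its range is refused whole. The fingers move at their own pace and stop on an object; "squeeze" is the grip in N (left out, the last holds). Time passes only in rows, so rows that do not move let the fingers close. It gives the time, the measured TCP pose, the force and the opening at its end, in the units of the state.
- read_state(): the state, without advancing time (a new reading comes with each control period).
- camera(name): name is "scene" or "top"; returns a dict with "image" (384x512x3 uint8, red, green, blue), "K" (3x3 intrinsics, pixels), "k1" (the pictures are not rectified: a ray, as slopes to the right and down, at radius r is drawn at 1 + k1 r^2 times it, then the intrinsics apply), "rvec" (rotation vector, rad) and "tvec" (3), from world to camera coordinates, as OpenCV has them. Camera axes: x right, y down, z forward; pixel columns grow to the right and rows downward; lengths in mm; the calibration is good to about 2 mm. A picture is of the moment at which its call begins. There is no depth.
- sign_off(): hands the job in, once; it reports no verdict.
Trained networks look in a picture, given as the dict that the camera call returned (one of the last four; its "shot" number tells which), for a name from the list of things; names that differ only in an ending like _2 or _b are one class to them, and where a whole thing is asked for, a point or a joint stands for the part that bears it (a point fixed in the world has none). Each returns a list of dicts, best first, with "conf" (0 to 1); they miss things now and then, are a little off and sometimes report something else, mostly with a low value. They report only what shows in the picture. A call takes as long as a camera call. They do not tell look-alikes from the thing itself.
- recognise(picture, name): "centre" ([x, y, z] in mm, in the coordinates of the camera as it stood for that picture, good to about 4 mm: the middle of the surface that is visible of it).
- regions_of(picture, name): "mask" (384x512 bool, what is visible of it).
The state is a dict: "clock": time; "joints": joint angles; "qd": joint speeds; "effort": joint torques, N m; "eef_pos": TCP position; "eef_rot": TCP orientation; "wrist_force": force on the tool from outside, world axes, zero at the start; "moment": the same for the moment, N m; "finger_gap": finger opening in mm.
Only numpy, scipy, OpenCV 4.12 (cv2) and the standard library are available. Lean on these libraries where they do the work, as an engineer would, in place of code of your own. Each camera call takes 0.05 s, during which the arm holds its last target.

### The job

Turn the red clamp knob of the battery test dock about a quarter turn clockwise (seen from above) so that its bar frees the packs, then draw the orange-capped pack out of its pocket and present its label to the inspection camera: label centre 150 mm straight in front of the lens, above the round orange mark, cap up, the pack leaning back so that the label squarely faces the down-slanted lens. Finish while holding it still there in the gripper, touching nothing else; leave the black-capped pack in its pocket and the handset, mug and tray where they are.

Things in the scene. Friction and masses are not known exactly. Their poses are not given: they have to be found in the camera images.
- dock: Battery test dock, fixed: aluminium plate 100 x 260 x 15 mm (x, y, z), two black pockets centred at y = +90 and -90 mm, and between them a 22 mm post with the clamp on its axis. Pockets: 37 x 49 mm inside, walls 6 mm, floor 15 mm and rim 35 mm above the counter. Origin: underside centre of the plate; z up. Place and yaw vary.
- clamp (a joint): Angle (rad) of the clamp on the dock's post: flat steel bar 158 x 14 x 8 mm, underside 107 mm above the counter, red wing knob along it. 0 = bar along the dock's y, its ends over both packs; grows clockwise from above, to a stop at 1.57 (bar along dock's x). Starts at 0 to 0.15, stays where left (friction 0.06 N m). From 1.1 on, packs and room for fingers beside them are free.
- clamp_grip (a point): Middle of the red wing knob on the clamp's vertical axis, 136 mm above the counter. The wing is 16 mm wide (x axis, the grip), 46 mm long (y axis, along the bar) and reaches from 115 to 149 mm above the counter. Turns with the clamp.
- pack_orange: Battery pack to show: white block with orange cap, 34 x 46 x 90 mm (x, y, z), 0.25 to 0.5 kg. Origin: underside centre; z towards the cap, +x out of the label. Stands in either pocket, yaw as the dock's (label away from the robot), sunk 20 mm with 1.5 mm play all round, top 105 mm above the counter, 2 mm under the bar. Grip its sides across y (46 mm), upper half.
- label (a point): Middle of the orange pack's label, on its +x face, 45 mm above the pack's underside and 17.5 mm in front of its axis; axes as the pack's, x pointing out of the label.
- pack_black: The other pack, same shape and size with black cap and band, in the dock's other pocket; it stays there. Origin: centre of its underside.
- camera_stand: Stand of the inspection camera, fixed: grey plate 300 x 90 x 8 mm from x = -50 to 250 mm, 18 mm post, 358 mm high, at x = 215 mm (away from the robot). Origin: on the counter under the centre of the round orange mark (52 mm). The camera looks along the stand's -x and 30 degrees down. Place, yaw and camera height vary.
- focus (a point): Focus point in the air, above the orange mark, 155 to 215 mm above the counter, 150 mm from the lens along its line of sight. x axis: to the lens, 30 degrees upwards; y level; z up, leaning 30 degrees away from the camera. The label's point and axes are to coincide with these.
- lens (a point): Centre of the front glass of the camera, a black box (50 mm wide) with a 36 mm lens barrel with an orange ring; 130 mm further out than the focus point and 75 mm higher. Axes as the focus point's.
- handset: Bystander: handset lying flat, grey with black glass, 70 x 142 x 9 mm; origin at its underside centre.
- mug: Bystander: blue mug, 80 mm diameter, 90 mm high; origin at its underside centre.
- tray: Bystander: empty open grey plastic tray, 80 x 130 x 30 mm; origin at its underside centre.
Things that resemble listed ones, but are neither listed nor needed, are in the scene too. Leave any green or yellow look-alike of the pack_orange alone.

How it is judged (in metres and radians):
On the way, in this order (a step that is already met when the one before it is completed fails the run):
1. the clamp bar is turned off the packs, the orange pack still in its pocket (value of joint clamp above 1.1 rad and z of pack_orange in the frame of dock below 0.025 m), for 0.1 s.
2. the orange pack is drawn up clear of its pocket, held by the fingers (value of joint clamp above 1.1 rad and z of pack_orange in the frame of dock above 0.04 m and contact force between pack_orange and the fingers above 1 N), for 0.1 s.
At the end, for the whole second after the job is handed in: Orange pack gripped, still, in the air, touching nothing but the fingers; label centre within 25 mm of the focus point, label square to the lens and pack level sideways within 14 degrees, cap up; clamp past 1.1 rad; black pack moved under 15 mm, bystanders under 30 mm (distance between label and focus below 0.025 m and angle between the x axis of pack_orange and the x axis of focus, either way round below 0.25 rad and angle between the y axis of pack_orange and the y axis of focus, either way round below 0.25 rad and x of lens in the frame of pack_orange above 0.08 m and angle between pack_orange's own z axis and vertical below 1 rad and contact force between pack_orange and the fingers above 1 N and contact force between pack_orange and camera_stand below 0.3 N and contact force between pack_orange and dock below 0.3 N and contact force between pack_orange and pack_black below 0.3 N and height (world z) of pack_orange above 0.08 m and linear speed of pack_orange below 0.03 m/s and angular speed of pack_orange below 0.2 rad/s and value of joint clamp above 1.1 rad and distance of pack_black from where it was at the start of the episode below 0.015 m and distance of each of handset, mug, tray from where it was at the start of the episode below 0.03 m); the arm keeps its last pose, push and grip.
It fails at once if the black pack is taken or pushed out of place (distance of pack_black from where it was at the start of the episode above 0.015 m).
It fails at once if the camera is struck hard (contact force between camera_stand and anything else above 15 N).
It fails at once if the handset is disturbed (distance of handset from where it was at the start of the episode above 0.03 m).
It fails at once if the mug is disturbed (distance of mug from where it was at the start of the episode above 0.03 m).
It fails at once if the tray is disturbed (distance of tray from where it was at the start of the episode above 0.03 m).
It also fails if it takes over 46 s, if anything falls off the work surface, if the arm or the gripper's body presses on something with over 40 N, if the wrist force passes 120 N, or if a joint passes its speed limit or range.

## Working session

There is one attempt and no reset: what is moved stays moved. The work goes in short steps, Python scripts to look and compute and a tool call to move; the robot and the scene stay as the last step left them, time stands still between calls to the robot, and variables do not carry over. Pictures are saved under pics/ and viewed, and the job is handed in when it is done.

Besides the shell and the picture viewer there is one more tool, called in YAML: its name, and indented under it one key for each argument. jog_arm: Moves the arm, as the interface text tells. Its arguments: {"type":"object","properties":{"increments":{"type":"array"},"squeeze":{"type":"number"}},"required":["increments"]}

```bash
ls; mkdir -p pics; python3 - <<'E'
from cell import *
import cv2,pickle
print(read_state())
for n in("scene","top"):
    p=camera(n); cv2.imwrite(f"pics/{n}0.png",p["image"][:,:,::-1])
    print(n,p["K"],p["k1"],p["rvec"],p["tvec"],p["shot"])
    pickle.dump(p,open(f"{n}0.pkl","wb"))
    for o in("dock","clamp_grip","pack_orange","label","pack_black","camera_stand","lens","handset","mug","tray"):
        try:
            for r in recognise(p,o): print(o,r)
        except Exception as e: print(o,e)
E
```

```text
pics
{'clock': 0.0, 'joints': array([ 1.10641050e+00,  3.00463242e-01,  1.52160503e+00,  4.49295318e-06,
        1.32066068e+00, -6.66142106e-02]), 'qd': array([ 0.00083407, -0.00013163,  0.00232564,  0.00073971,  0.00192277,
        0.00095171]), 'effort': array([ 3.41540792e-03, -5.31806982e+01, -3.52749252e+01,  7.10198446e-02,
        2.43129063e-02, -8.18361264e-05]), 'eef_pos': array([212.93511138, 506.80762691, 191.98051009]), 'eef_rot': array([-3.14045917e+00, -7.99794653e-05,  2.74381987e+00]), 'wrist_force': array([0.50421289, 0.31648095, 0.24989334]), 'moment': array([-0.01479492,  0.0634317 ,  0.00169413]), 'finger_gap': 94.06998534207011}
scene [[370.89653948   0.         254.34483097]
 [  0.         370.89653948 188.58846492]
 [  0.           0.           1.        ]] -0.043473829446308815 [ 2.22020558  0.77395217 -0.34662084] [-434.13050464 -136.39734285 1504.24065756] 1
dock {'centre': [87.6, -16.7, 1348.5], 'conf': 0.96}
clamp_grip {'centre': [83.4, -95.4, 1283.6], 'conf': 0.75}
pack_orange {'centre': [287.3, -54.4, 1323.3], 'conf': 0.81}
pack_orange {'centre': [112.
[... 1282 characters left out ...]
: 0.52}
pack_orange {'centre': [-313.7, -75.3, 1297.2], 'conf': 0.69}
pack_orange {'centre': [-284.4, 58.0, 1256.6], 'conf': 0.58}
pack_orange {'centre': [-373.3, 183.7, 1244.8], 'conf': 0.54}
label {'centre': [-288.3, 55.7, 1254.0], 'conf': 0.57}
label {'centre': [-318.2, -71.7, 1295.3], 'conf': 0.51}
label {'centre': [-377.0, 181.6, 1242.4], 'conf': 0.48}
pack_black {'centre': [-191.3, 92.9, 1338.9], 'conf': 0.39}
camera_stand {'centre': [179.1, -34.2, 1374.5], 'conf': 0.91}
lens {'centre': [191.2, -126.3, 1111.5], 'conf': 0.91}
handset {'centre': [417.6, 104.2, 1346.9], 'conf': 0.8}
mug {'centre': [-462.4, 40.0, 1322.3], 'conf': 0.57}
tray {'centre': [-141.3, -94.8, 1386.5], 'conf': 0.59}
```

View pics/scene0.png

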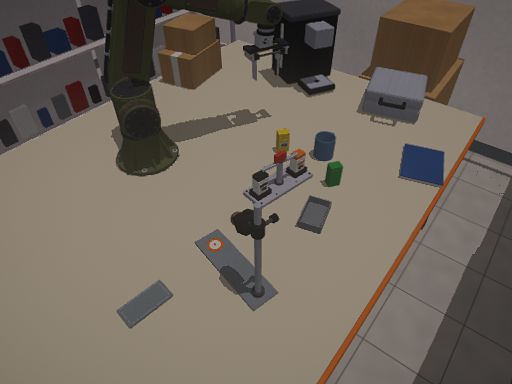

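View pics/top0.png

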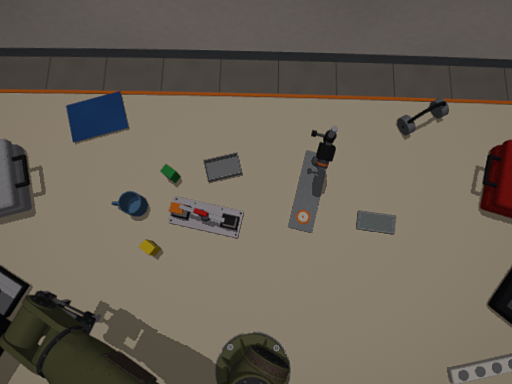

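```bash
python3 - <<'E'
import pickle,cv2,numpy as np
for n in("scene","top"):
    p=pickle.load(open(f"{n}0.pkl","rb"))
    R=cv2.Rodrigues(np.array(p["rvec"]))[0]; t=np.array(p["tvec"])
    print(n,"cam at",-R.T@t)
    D={"scene":dict(dock=[87.6,-16.7,1348.5],knob=[83.4,-95.4,1283.6],pA=[287.3,-54.4,1323.3],pB=[112.1,-195.1,1473.8],pC=[159.4,-97.3,1338.8],blk=[24.6,-23,1254.4],stand=[-22.3,263.3,1063.4],lens=[-18.1,80.9,851.1],hand=[-302.8,314.8,1008],mug=[272.1,-166.8,1437],tray=[203.8,89.9,1254]),
    "top":dict(dock=[-194.8,92.9,1338.5],knob=[-196.3,67.4,1244.2],pA=[-313.7,-75.3,1297.2],pC=[-284.4,58,1256.6],pD=[-373.3,183.7,1244.8],stand=[179.1,-34.2,1374.5],lens=[191.2,-126.3,1111.5],hand=[417.6,104.2,1346.9],mug=[-462,40,1322],tray=[-141,-94.8,1386.5])}[n]
    for k,v in D.items(): print(k,(R.T@(np.array(v)-t)).round())
E
```

```text
scene cam at [1088.6527524  -652.43978639  926.80688167]
dock [530. 173.  15.]
knob [523. 176. 117.]
pA [681. 304.  58.]
pB [416. 356.  59.]
pC [556. 256.  79.]
blk [521.  84.  84.]
stand [ 693. -207.    7.]
lens [ 717. -226.  285.]
hand [ 522. -442.   10.]
mug [570. 420.  62.]
tray [709. 135.   1.]
top cam at [ 366.91530422   -9.7535181  1352.28123697]
dock [515. 179.  18.]
knob [523. 182. 115.]
pA [670. 302.  88.]
pC [532. 270. 104.]
pD [405. 356.  92.]
stand [ 655. -192.    8.]
lens [ 698. -201.  284.]
hand [ 519. -433.   12.]
mug [558. 448.  42.]
tray [709. 130.   5.]
```

The orange pack is in the dock's left (+y) pocket at about pixel (297,163) in scene and (178,210) in top. The black one is at the other end, with the knob between them. The yellow and green packs stand apart. I'll zoom in and fit the geometry.

```bash
cat > h.py <<'E'
import pickle,cv2,numpy as np
def ld(n): return pickle.load(open(n+".pkl","rb"))
def RT(p): return cv2.Rodrigues(np.array(p["rvec"]))[0],np.array(p["tvec"])
def proj(p,X):
    R,t=RT(p); c=np.atleast_2d(X)@R.T+t; s=c[:,:2]/c[:,2:]
    s=s*(1+p["k1"]*(s**2).sum(1,keepdims=True)); K=np.array(p["K"])
    return s*[K[0,0],K[1,1]]+K[:2,2]
def ray(p,uv):
    K=np.array(p["K"]); d=(np.array(uv,float)-K[:2,2])/[K[0,0],K[1,1]]; s=d.copy()
    for _ in range(20): s=d/(1+p["k1"]*(s@s))
    R,t=RT(p); return -R.T@t, R.T@np.array([s[0],s[1],1])
def atz(p,uv,z):
    o,d=ray(p,uv); return o+d*(z-o[2])/d[2]
def tri(p1,u1,p2,u2):
    A=[];b=[]
    for p,u in((p1,u1),(p2,u2)):
        o,d=ray(p,u); d=d/np.linalg.norm(d); P=np.eye(3)-np.outer(d,d); A.append(P);b.append(P@o)
    return np.linalg.lstsq(np.vstack(A),np.hstack(b),rcond=None)[0]
E
python3 - <<'E'
from h import *
for n,b in(("scene",(230,135,330,210)),("top",(160,185,255,250)),("scene",(190,195,290,310)),("top",(280,120,350,240))):
    im=ld(n+"0")["image"][:,:,::-1]; x0,y0,x1,y1=b
    s=min(800//(x1-x0),600//(y1-y0)); c=cv2.resize(im[y0:y1,x0:x1],None,fx=s,fy=s,interpolation=cv2.INTER_CUBIC)
    for u in range(x0-x0%10+10,x1,10): cv2.putText(c,str(u),((u-x0)*s,10),0,.35,(255,0,255)); cv2.line(c,((u-x0)*s,12),((u-x0)*s,18),(255,0,255))
    for v in range(y0-y0%10+10,y1,10): cv2.putText(c,str(v),(0,(v-y0)*s),0,.35,(255,0,255)); 
    cv2.imwrite(f"pics/z_{n}_{x0}.png",c)
E
ls pics
```

```text
scene0.png
top0.png
z_scene_190.png
z_scene_230.png
z_top_160.png
z_top_280.png
```

View pics/z_scene_230.png

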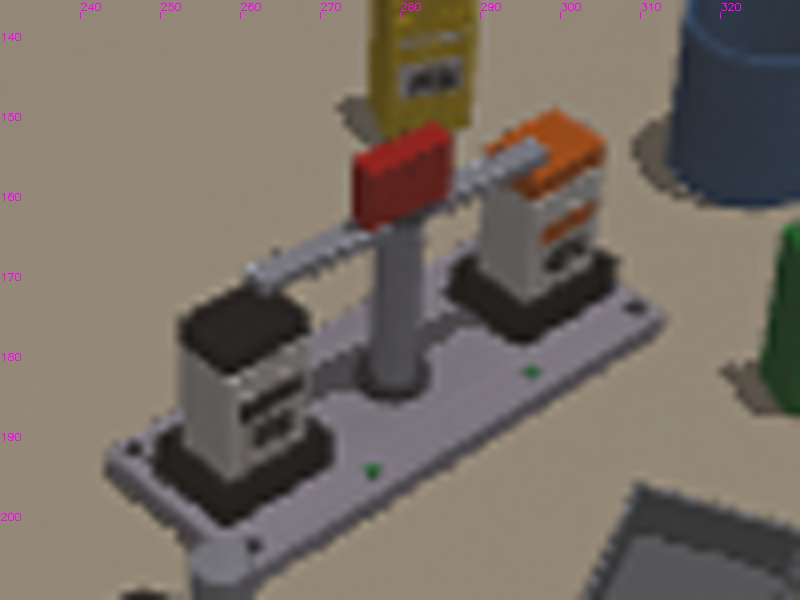

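View pics/z_top_160.png

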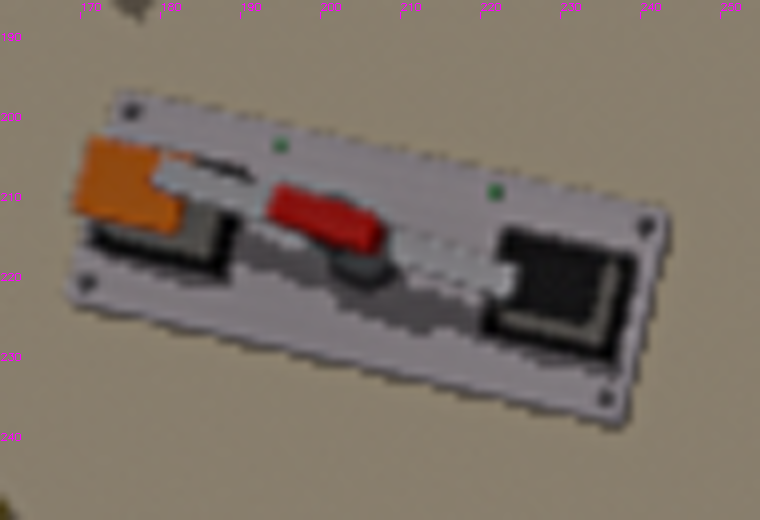

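View pics/z_scene_190.png

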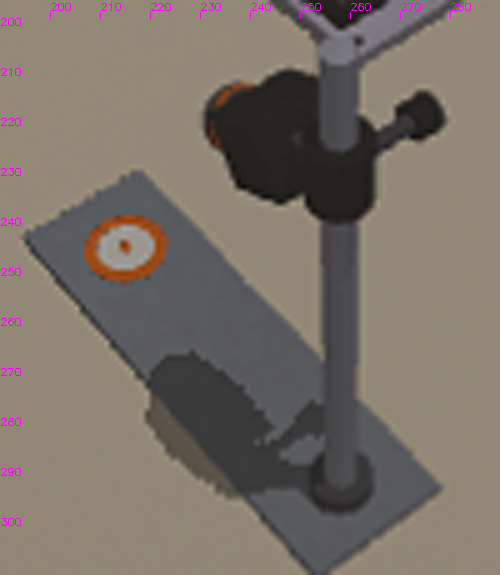

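View pics/z_top_280.png

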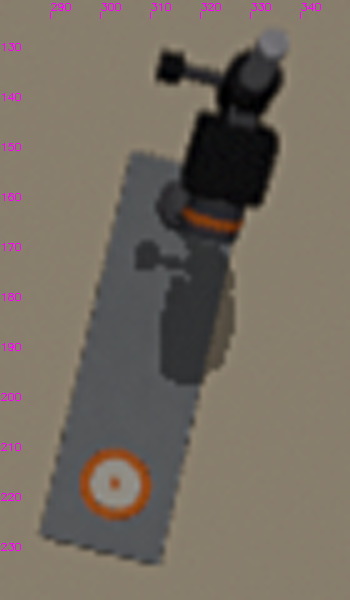

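```bash
cat > fit.py <<'E'
from h import *
from scipy.optimize import least_squares
S,T=ld("scene0"),ld("top0")
def z2(a,o,s): return np.array(a)/s+o
# dock corners
o8t=np.array([160,185]);o8s=np.array([230,135])
def W(x,y,a,L): 
    L=np.atleast_2d(L).astype(float);c,s=np.cos(a),np.sin(a)
    return np.c_[x+c*L[:,0]-s*L[:,1],y+s*L[:,0]+c*L[:,1],L[:,2]]
top=[([117,95],(50,130,15)),([666,212],(50,-130,15)),([628,412],(-50,-130,15)),([75,292],(-50,130,15))]
sc=[([107,457],(-50,-130,15)),([662,315],(50,130,15))]
def f(q):
    r=[]
    for a,L in top: r.append(proj(T,W(*q,L))[0]-z2(a,o8t,8))
    for a,L in sc: r.append(proj(S,W(*q,L))[0]-z2(a,o8s,8))
    return np.concatenate(r)
d=least_squares(f,[523,180,-.2]); print("dock",d.x,d.fun.round(1))
for a in([0,.1,.15],):
  for al in a:
    for z,h in((115,79),):
        print(al,[ (proj(P,W(*(d.x-[0,0,al]),[(0,79,115),(0,-79,115),(0,23,149),(0,-23,149),(0,0,149)]))-o)*8 for P,o in((T,o8t),(S,o8s))])
# stand
o5t=np.array([280,120]);o5s=np.array([190,195])
st=[([132,152],(250,45,8)),([40,535],(-50,45,8)),([160,563],(-50,-45,8)),([115,484],(0,0,8))]
ss=[([140,172],(-50,45,8)) if 0 else ([140,172],(-50,45,8)),([24,238],(-50,-45,8)),([320,576],(250,-45,8)),([442,488],(250,45,8)),([125,246],(0,0,8))]
def g(q):
    r=[]
    for a,L in st: r.append(proj(T,W(*q,L))[0]-z2(a,o5t,5))
    for a,L in ss: r.append(proj(S,W(*q,L))[0]-z2(a,o5s,5))
    return np.concatenate(r)
s=least_squares(g,[590,-170,-.2]); print("stand",s.x,s.fun.round(1))
for n,P in(("top",T),("scene",S)):
  for nm in("lens","camera_stand"):
    pass
E
python3 fit.py
```

```text
dock [ 5.23896322e+02  1.80667559e+02 -1.81863592e-01] [ 0.2 -1.4  1.1 -1.6  0.   0.5 -1.3  0.7 -1.2 -0.7 -0.1 -0.9]
0 [array([[154.89470891, 181.63019801],
       [522.01394336, 258.04867219],
       [270.76545033, 197.53711835],
       [380.58318839, 220.38708175],
       [325.62590276, 208.95516135]]), array([[522.68511104, 133.29030058],
       [259.05570438, 285.54889668],
       [436.38603551, 123.14021675],
       [358.34276143, 167.15204595],
       [397.70766536, 144.95086154]])]
0.1 [array([[160.31693822, 163.6218115 ],
       [516.95105348, 276.27215498],
       [272.35466589, 192.13002203],
       [379.02613734, 225.81350249],
       [325.62590276, 208.95516135]]), array([[534.74971292, 141.76907253],
       [247.30375496, 276.07026025],
       [439.93892401, 125.68788527],
       [354.81709687, 164.51875572],
       [397.70766536, 144.95086154]])]
0.15 [array([[163.6907225 , 154.83045277],
       [513.73825847, 285.19717541],
       [273.34946568, 189.4874191 ],
       [378.04573914, 228.46810486],
       [325.62590276, 208.95516135]]), array([[540.30863233, 146.27568539],
       [242.01978955, 271.08661148],
       [441.56314289, 127.03709352],
       [353.21694049, 163.12868363],
       [397.70766536, 144.95086154]])]
stand [ 5.33617999e+02 -1.70073424e+02 -2.23207337e-01] [-0.2 -1.5 -0.1 -0.8  0.1 -0.4  0.1 -1.  -0.4 -1.2 -0.8 -0.7 -0.8 -0.
 -0.  -0.9 -0.3  0.4]
```

```bash
sed -i 's|return np.array(a)/s+o|return (np.array(a)+.5)/s+o-.5|' fit.py; cat >> fit.py <<'E'
x,y,a=s.x
ex=np.array([np.cos(a)*np.cos(np.pi/6),np.sin(a)*np.cos(np.pi/6),.5]); ey=np.array([-np.sin(a),np.cos(a),0]); ez=np.cross(ex,ey)
th=np.linspace(0,2*np.pi,60)
outs=[]
for n,P,b in(("s",S,(220,195,290,245)),("t",T,(300,120,350,180))):
    x0,y0,x1,y1=b; k=10
    row=[]
    for fz in(165,185,205):
        c=cv2.resize(P["image"][y0:y1,x0:x1,::-1],None,fx=k,fy=k,interpolation=cv2.INTER_CUBIC)
        f0=np.array([x,y,fz]); l=f0+150*ex
        for off,col in((0,(0,255,0)),(40,(255,255,0))):
            C=l+off*ex+18*(np.cos(th)[:,None]*ey+np.sin(th)[:,None]*ez)
            u=((proj(P,C)-[x0,y0]+.5)*k).astype(int); cv2.polylines(c,[u],True,col,1)
        q=((proj(P,W(x,y,a,[(215,0,358)]))-[x0,y0]+.5)*k).astype(int)[0]; cv2.circle(c,tuple(map(int,q)),5,(0,0,255),1)
        cv2.putText(c,str(fz),(10,30),0,.8,(0,0,255)); row.append(c)
    im=np.hstack(row); im=cv2.resize(im,None,fx=800/im.shape[1],fy=800/im.shape[1],interpolation=cv2.INTER_AREA); outs.append(im)
cv2.imwrite("pics/lens.png",np.vstack(outs))
E
python3 fit.py | grep -A3 -E "dock|stand"
```

```text
dock [ 5.24198734e+02  1.81844854e+02 -1.81510058e-01] [ 0.3 -1.   1.3 -1.3  0.1  0.9 -1.2  1.1 -0.5 -0.4  0.6 -0.6]
0 [array([[152.12698962, 180.91556179],
       [519.23989817, 257.1978584 ],
       [267.91972919, 196.75378861],
--
stand [ 5.33013833e+02 -1.69331038e+02 -2.24596645e-01] [ 0.1 -1.   0.1 -0.3  0.3  0.2  0.3 -0.4  0.  -1.  -0.4 -0.6 -0.6  0.1
  0.3 -0.7  0.2  0.5]
```

View pics/lens.png

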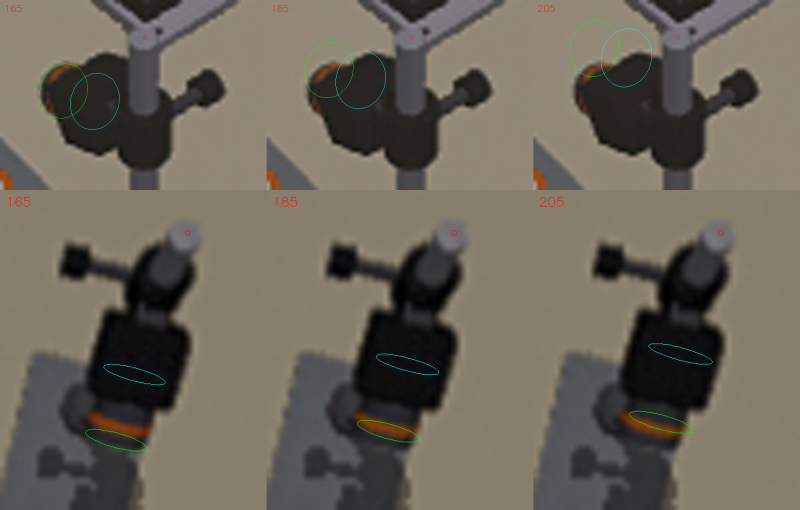

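Dock fit: (524,182), yaw -0.18. Clamp angle ≈ 0.11. Focus ≈ (533,-169,166), stand yaw -0.225. I'll move above the knob.

jog_arm:
  increments:
    - [-2.95,-1.28,0,0,0,0,9.4]
    - [-2.95,-1.28,0,0,0,0,9.4]
    - [-2.95,-1.28,0,0,0,0,9.4]
    - [-2.95,-1.28,0,0,0,0,9.4]
    - [-2.95,-1.28,0,0,0,0,9.4]
    - [-2.95,-1.28,0,0,0,0,9.4]
    - [-2.95,-1.28,0,0,0,0,9.4]
    - [-2.95,-1.28,0,0,0,0,9.4]
    - [-2.95,-1.28,0,0,0,0,9.4]
    - [-2.95,-1.28,0,0,0,0,9.4]
    - [-2.95,-1.28,0,0,0,0,9.4]
    - [-2.95,-1.28,0,0,0,0,9.4]
    - [-2.95,-1.28,0,0,0,0,9.4]
    - [-2.95,-1.28,0,0,0,0,9.4]

```text
clock: 2.85
eef_pos: [525.1, 181.0, 192.6]
eef_rot: [3.142, 0.0, 2.744]
wrist_force: [-0.2, -0.3, 0.8]
finger_gap: 93.7
```

jog_arm:
  increments:
    - [0,0,0,0,0,9.3,9.4]
    - [0,0,0,0,0,9.3,9.4]
    - [0,0,0,0,0,9.3,9.4]
    - [0,0,0,0,0,9.3,9.4]
    - [0,0,0,0,0,9.3,6]
    - [0,0,0,0,0,9.3,6]
    - [0,0,0,0,0,9.3,6]
    - [0,0,0,0,0,9.3,6]
    - [0,0,0,0,0,9.3,6]
    - [0,0,0,0,0,0,6]
    - [0,0,0,0,0,0,6]

```text
clock: 4.22
eef_pos: [524.4, 181.9, 192.5]
eef_rot: [-3.142, -0.0, 1.287]
wrist_force: [0.3, 0.0, 0.8]
finger_gap: 60.0
```

```bash
cat > look.py <<'E'
from cell import *
from h import *
import sys
tag=sys.argv[1]; print(read_state()["joints"].round(3),read_state()["clock"])
im=[]
for n,b in(("scene",eval(sys.argv[2])),("top",eval(sys.argv[3]))):
    p=camera(n); pickle.dump(p,open(n+tag+".pkl","wb")); x0,y0,x1,y1=b
    im.append(cv2.resize(p["image"][y0:y1,x0:x1,::-1],(400,int(400*(y1-y0)/(x1-x0))),interpolation=cv2.INTER_CUBIC))
h=max(i.shape[0] for i in im)
cv2.imwrite(f"pics/l{tag}.png",np.hstack([cv2.copyMakeBorder(i,0,h-i.shape[0],0,0,0) for i in im]))
E
python3 look.py 1 "(230,100,330,210)" "(150,170,260,260)"
```

```text
[0.268 0.311 1.506 0.    1.324 0.552] 4.225
```

View pics/l1.png

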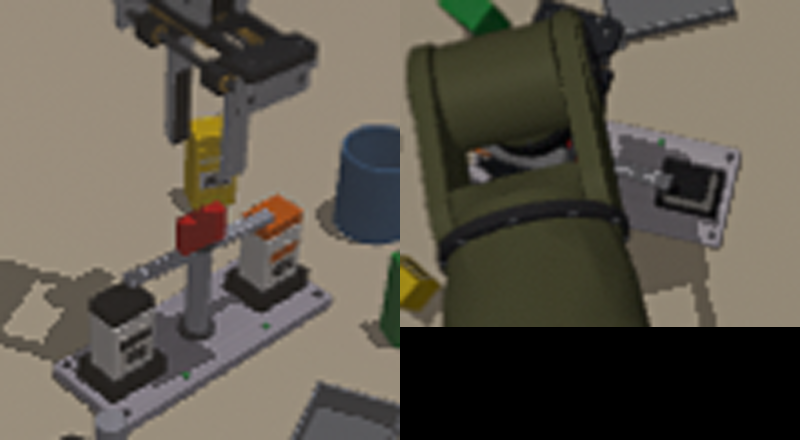

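The fingers (crop pixels 178,135 and 235,175) straddle the knob at (202,225), so I'll lower and grip it.

jog_arm:
  increments:
    - [0,0,1.7,0,0,0,6]
    - [0,0,1.7,0,0,0,6]
    - [0,0,1.7,0,0,0,6]
    - [0,0,0,0,0,0,1]
    - [0,0,0,0,0,0,1]
    - [0,0,0,0,0,0,1]
    - [0,0,0,0,0,0,1]
    - [0,0,0,0,0,0,1]
  squeeze: 25

```text
clock: 5.32
eef_pos: [524.5, 181.9, 141.8]
eef_rot: [3.141, -0.0, 1.283]
wrist_force: [0.1, 0.2, 0.3]
finger_gap: 13.4
```

jog_arm:
  increments:
    - [0,0,0,0,0,0,1]
    - [0,0,0,0,0,0,1]

```text
clock: 5.58
eef_pos: [524.4, 181.8, 141.5]
eef_rot: [-3.142, 0.0, 1.283]
wrist_force: [-0.4, 0.3, -0.6]
finger_gap: 10.1
```

```bash
python3 look.py 2 "(230,100,330,210)" "(150,170,260,260)"
```

```text
[ 0.268  0.357  1.568 -0.     1.217  0.556] 5.575
```

View pics/l2.png

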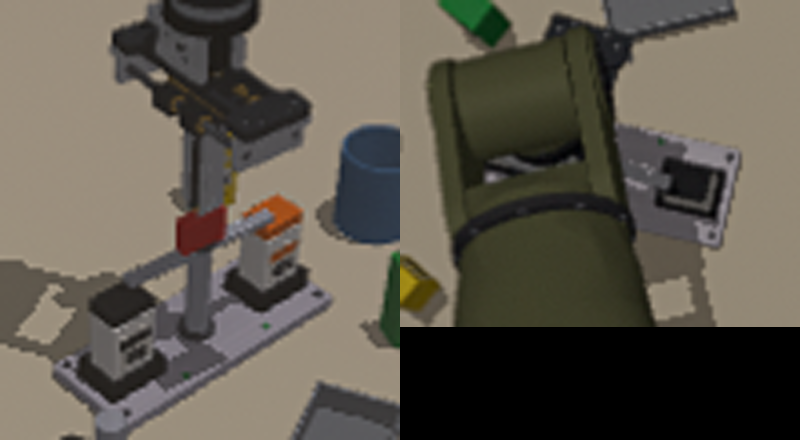

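The fingers shut to 10 mm without taking the wing, and the knob (crop 202,230) still shows in front of them. I'll check the robot and image geometry.

```bash
python3 - <<'E'
from h import *
S1,S2,T=ld("scene1"),ld("scene2"),ld("top0"); S0=ld("scene0")
# predicted tips in look1
y=np.array([np.cos(-.284),np.sin(-.284),0])
for nm,P,c,g in(("1",S1,[524.4,181.9,170.5],30),("2",S2,[524.4,181.8,119.5],5)):
    for sgn in(-1,1): print(nm,((proj(P,np.array(c)+sgn*g*y)-[230,100]+.5)*4))
# triangulate red knob by centroid
for P,n in((S0,"s"),(T,"t"),(S1,"s1"),(S2,"s2")):
    im=P["image"].astype(int); m=((im[...,0]>100)&(im[...,1]<60)&(im[...,2]<60)); m[:,:150]=0; m[:140]=0;m[250:]=0;m[:,330:]=0
    v,u=np.nonzero(m); print(n,m.sum(),u.mean(),v.mean(),u.min(),u.max(),v.min(),v.max())
d=(524.2,181.8)
for z in(115,149):
    L=[(sx*8,sy*23) for sx in(-1,1) for sy in(-1,1)]; a=-.29
    for l in L:
        X=[d[0]+np.cos(a)*l[0]-np.sin(a)*l[1],d[1]+np.sin(a)*l[0]+np.cos(a)*l[1],z]
        print(z,l,proj(S0,X)[0].round(1),((proj(S0,X)[0]-[230,100]+.5)*4).round(),proj(T,X)[0].round(1))
E
```

```text
1 [[181.50498654 176.51916338]]
1 [[225.42310494 211.48028359]]
2 [[197.27066633 238.16338954]]
2 [[204.38021707 244.05532024]]
s 43 283.6046511627907 153.67441860465115 274 304 150 158
t 74 219.64864864864865 203.22972972972974 174 326 162 215
s1 35 288.34285714285716 155.14285714285714 274 304 150 164
s2 16 299.0625 158.375 285 304 154 164
115 (-8, -23) [272.9 162. ] [174. 250.] [207.6 216.7]
115 (-8, 23) [283.4 157.2] [216. 231.] [194.6 212.5]
115 (8, -23) [275.7 164.4] [185. 260.] [209.2 212.2]
115 (8, 23) [286.2 159.5] [227. 240.] [196.2 208. ]
149 (-8, -23) [273.2 154.2] [175. 219.] [206.2 215.5]
149 (-8, 23) [283.9 149.5] [217. 200.] [192.9 211.2]
149 (8, -23) [276.  156.6] [186. 228.] [207.8 210.9]
149 (8, 23) [286.7 151.8] [229. 209.] [194.5 206.6]
```

```bash
python3 - <<'E'
from h import *
ims=[]
for n in("scene1","scene2"):
    P=ld(n);x0,y0,x1,y1=255,110,305,170
    ims.append(cv2.resize(P["image"][y0:y1,x0:x1,::-1],None,fx=8,fy=8,interpolation=cv2.INTER_CUBIC))
cv2.imwrite("pics/zz2.png",np.hstack(ims))
E
```

```text
(no output)
```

View pics/zz2.png

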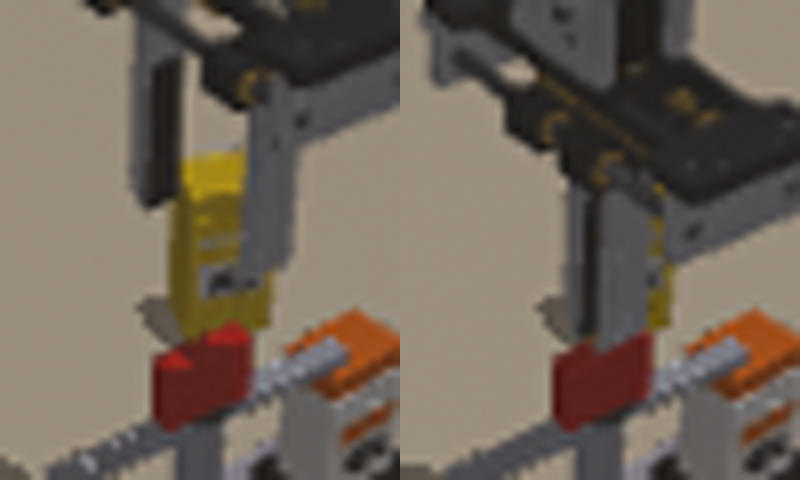

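```bash
python3 - <<'E'
from h import *
y=np.array([np.cos(1.173),np.sin(1.173),0]);ims=[]
for n,b in(("scene0",(225,0,305,110)),("top0",(20,280,120,380))):
    P=ld(n);x0,y0,x1,y1=b;k=5
    c=cv2.resize(P["image"][y0:y1,x0:x1,::-1],None,fx=k,fy=k,interpolation=cv2.INTER_CUBIC)
    for z,col in((170,(0,255,0)),(200,(0,0,255)),(230,(255,0,0))):
        for s in(-47,0,47):
            u=(proj(P,np.array([213,507,z])+s*y)[0]-[x0,y0]+.5)*k; cv2.circle(c,tuple(map(int,u)),3,col,-1)
    ims.append(c)
h=max(i.shape[0] for i in ims)
cv2.imwrite("pics/g0.png",cv2.resize(np.hstack([cv2.copyMakeBorder(i,0,h-i.shape[0],0,0,0) for i in ims]),None,fx=.85,fy=.85))
E
```

```text
(no output)
```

View pics/g0.png

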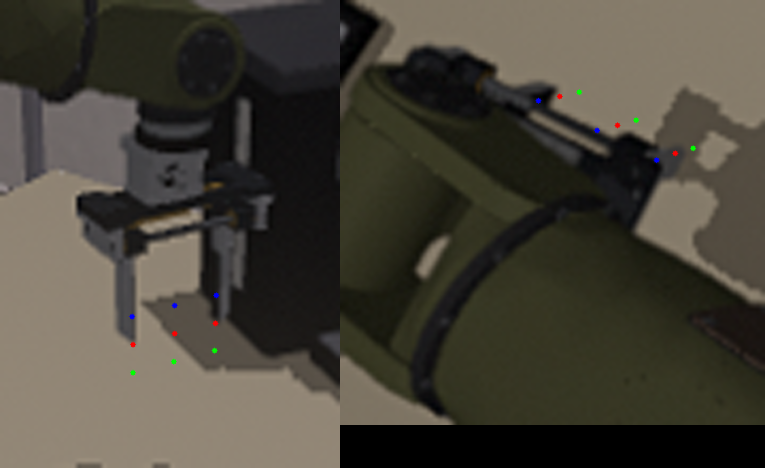

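In both views the fingertips sit about 30 mm above where the stated TCP and overhang put them (red dots, z≈200, not 170); horizontally they agree. The fingers closed just above the knob, so I'll open, lower 28 mm more and close.

jog_arm:
  increments:
    - [0,0,0,0,0,0,6]
    - [0,0,0,0,0,0,6]
    - [0,0,0,0,0,0,6]
    - [0,0,0,0,0,0,6]
    - [0,0,0,0,0,0,6]

```text
clock: 6.3
eef_pos: [524.4, 181.9, 141.5]
eef_rot: [-3.142, -0.0, 1.283]
wrist_force: [-0.4, 0.4, -0.9]
finger_gap: 56.8
```

jog_arm:
  increments:
    - [0,0,1.0,0,0,0,6]
    - [0,0,1.0,0,0,0,6]
    - [0,0,0.8,0,0,0,6]
    - [0,0,0,0,0,0,6]

```text
clock: 6.8
eef_pos: [524.0, 181.8, 112.7]
eef_rot: [-3.14, 0.001, 1.283]
wrist_force: [0.6, 0.3, -0.6]
finger_gap: 60.0
```

jog_arm:
  increments:
    - [0,0,0,0,0,0,1]
    - [0,0,0,0,0,0,1]
    - [0,0,0,0,0,0,1]
    - [0,0,0,0,0,0,1]
    - [0,0,0,0,0,0,1]
    - [0,0,0,0,0,0,1]
    - [0,0,0,0,0,0,1]
  squeeze: 25

```text
clock: 7.68
eef_pos: [523.7, 182.1, 113.6]
eef_rot: [-3.14, 0.0, 1.283]
wrist_force: [-6.1, 1.2, 2.6]
finger_gap: 15.6
```

```bash
python3 look.py 3 "(230,100,330,210)" "(150,170,260,260)"
```

```text
[2.680e-01 3.870e-01 1.596e+00 1.000e-03 1.160e+00 5.560e-01] 7.675
```

View pics/l3.png

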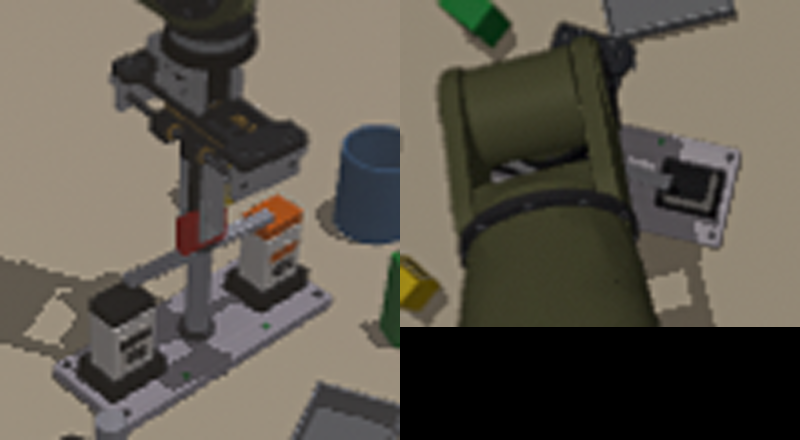

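The wing is held (gap 15.6 mm). Now I'll turn it clockwise 78°.

jog_arm:
  increments:
    - [0,0,0,0,0,6,1]
    - [0,0,0,0,0,6,1]
    - [0,0,0,0,0,6,1]
    - [0,0,0,0,0,6,1]
    - [0,0,0,0,0,6,1]
    - [0,0,0,0,0,6,1]

```text
clock: 8.52
eef_pos: [523.3, 182.4, 113.6]
eef_rot: [-3.14, 0.002, 0.652]
wrist_force: [-9.3, 3.3, 5.6]
finger_gap: 16.1
```

jog_arm:
  increments:
    - [0,0,0,0,0,6,1]
    - [0,0,0,0,0,6,1]
    - [0,0,0,0,0,6,1]
    - [0,0,0,0,0,6,1]
    - [0,0,0,0,0,6,1]
    - [0,0,0,0,0,6,1]
    - [0,0,0,0,0,6,1]
    - [0,0,0,0,0,0,1]
    - [0,0,0,0,0,0,1]

```text
clock: 9.65
eef_pos: [523.1, 182.9, 113.6]
eef_rot: [-3.14, 0.003, -0.078]
wrist_force: [-9.9, 6.9, 4.8]
finger_gap: 15.8
```

```bash
python3 look.py 4 "(230,100,330,210)" "(150,170,260,260)"
```

```text
[0.269 0.387 1.597 0.002 1.16  1.917] 9.65
```

View pics/l4.png

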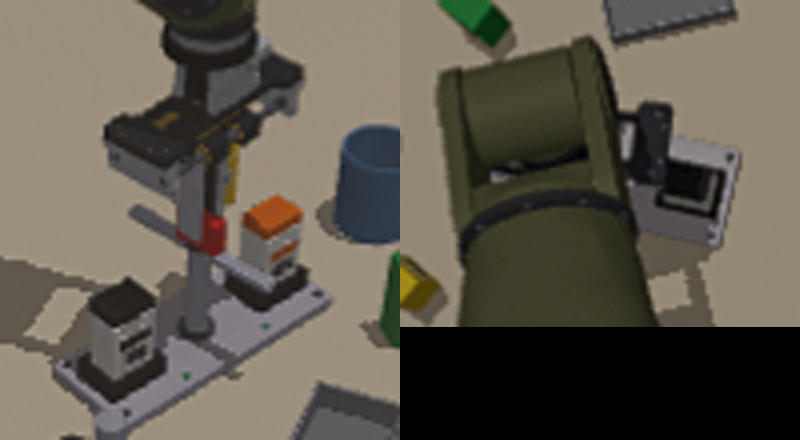

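The bar (crop 135,210 to 272,285) now lies along dock x, with both packs free. I'll release and lift, then align with the pack.

jog_arm:
  increments:
    - [0,0,0,0,0,0,5]
    - [0,0,0,0,0,0,5]
    - [0,0,0,0,0,0,5]
    - [0,0,0,0,0,0,5]

```text
clock: 10.25
eef_pos: [524.4, 181.7, 113.5]
eef_rot: [3.142, -0.0, -0.079]
wrist_force: [0.5, -0.4, -0.3]
finger_gap: 49.4
```

jog_arm:
  increments:
    - [0,0,-1.5,0,0,0,5]
    - [0,0,-2.5,0,0,0,5]
    - [0,0,-3.0,0,0,0,5]
    - [0,0,0,0,0,5.9,7.6]
    - [0,-3,0,0,0,0,7.6]
    - [0,-3,0,0,0,0,7.6]
    - [0,-3,0,0,0,0,7.6]
    - [0,0,0,0,0,0,7.6]
    - [0,0,0,0,0,0,7.6]

```text
clock: 11.38
eef_pos: [540.6, 269.8, 184.1]
eef_rot: [3.142, -0.0, -0.181]
wrist_force: [-0.5, 1.2, 0.2]
finger_gap: 76.4
```

```bash
python3 look.py 5 "(230,90,330,200)" "(150,170,260,260)"
```

```text
[ 0.402  0.428  1.368 -0.     1.346  2.155] 11.375
```

View pics/l5.png

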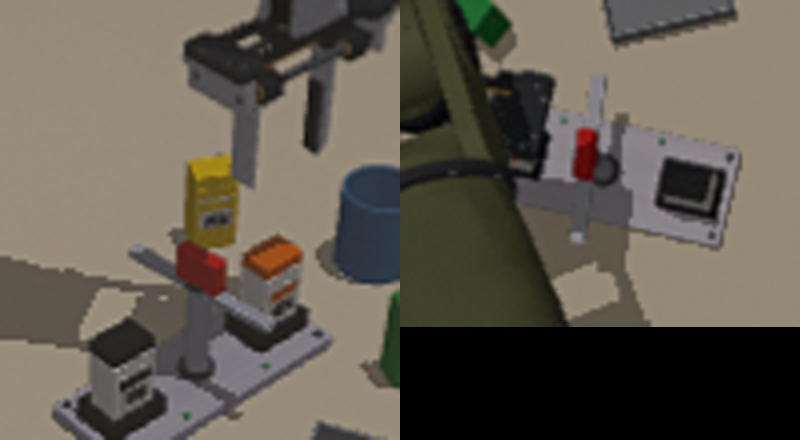

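```bash
python3 - <<'E'
from h import *
P=ld("scene5");a=-.181
y=np.array([-np.sin(a),np.cos(a),0]);x=np.array([np.cos(a),np.sin(a),0]);x0,y0,x1,y1=275,100,325,170;k=8
c=cv2.resize(P["image"][y0:y1,x0:x1,::-1],None,fx=k,fy=k,interpolation=cv2.INTER_CUBIC)
def dr(c,X,col):
    u=((proj(P,X)-[x0,y0]+.5)*k).astype(int); cv2.polylines(c,[u],True,col,1)
for z,col in((184+6,(0,255,0)),(184+10,(0,0,255)),(184+14,(255,0,0))):
    for s in(-1,1): dr(c,[np.array([540.6,269.8,z])+x*i+s*y*j for i,j in((-8,38.2),(8,38.2),(8,50),(-8,50))],col)
# pack box
for z in(105,35): dr(c,[np.array([538.8,271.6,z])+x*i+y*j for i,j in((-17,-23),(17,-23),(17,23),(-17,23))],(255,255,0))
for z in(105,): dr(c,[np.array([540.4,270.3,z])+x*i+y*j for i,j in((-17,-23),(17,-23),(17,23),(-17,23))],(255,0,255))
cv2.imwrite("pics/t5.png",c)
E
```

```text
(no output)
```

View pics/t5.png

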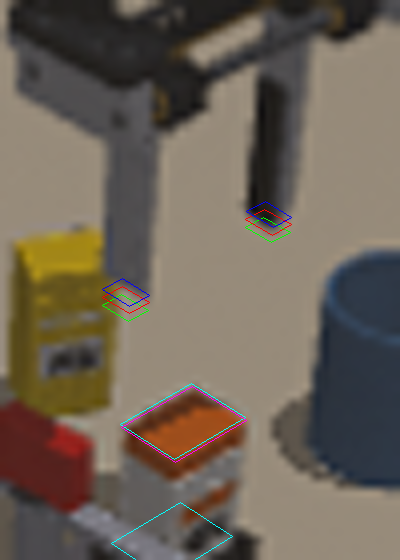

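Tips are about TCP+13 mm here and the fingers are aligned over the cap. I'll descend so that the grasp point is about 84 mm above the counter, then close.

jog_arm:
  increments:
    - [-0.2,-0.15,2,0,0,0,7.6]
    - [0,0,2,0,0,0,7.6]
    - [0,0,2,0,0,0,7.6]
    - [0,0,2,0,0,0,7.6]
    - [0,0,2,0,0,0,7.6]
    - [0,0,1.6,0,0,0,7.6]
    - [0,0,1.6,0,0,0,7.6]
    - [0,0,0,0,0,0,7.6]

```text
clock: 12.48
eef_pos: [538.5, 271.8, 50.5]
eef_rot: [3.141, 0.002, -0.182]
wrist_force: [0.0, -0.7, 0.7]
finger_gap: 75.8
```

```bash
python3 look.py 6 "(230,90,330,200)" "(150,170,260,260)"
```

```text
[ 0.407  0.563  1.495 -0.     1.085  2.159] 12.475
```

View pics/l6.png

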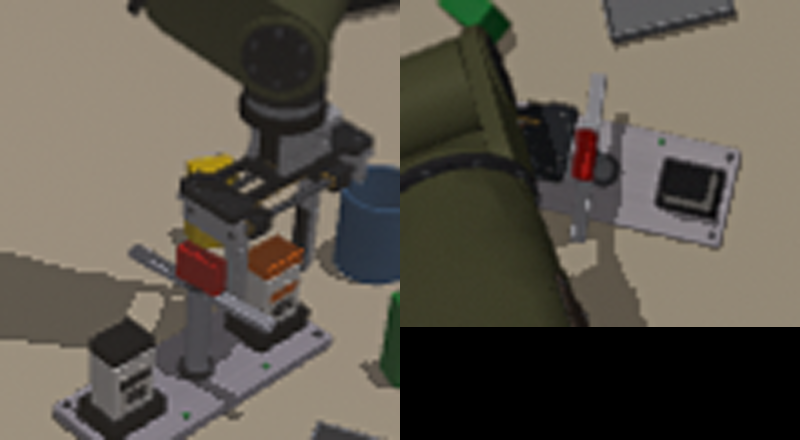

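jog_arm:
  increments:
    - [0,0,0,0,0,0,3]
    - [0,0,0,0,0,0,3]
    - [0,0,0,0,0,0,3]
    - [0,0,0,0,0,0,3]
    - [0,0,0,0,0,0,3]
    - [0,0,0,0,0,0,3]
  squeeze: 45

```text
clock: 13.32
eef_pos: [539.0, 272.2, 51.7]
eef_rot: [-3.142, -0.0, -0.181]
wrist_force: [-0.4, -0.6, 2.4]
finger_gap: 45.6
```

jog_arm:
  increments:
    - [0,0,-0.5,0,0,0,3]
    - [0,0,-1,0,0,0,3]
    - [0,0,-1,0,0,0,3]
    - [0,0,-1,0,0,0,3]
    - [0,0,-1,0,0,0,3]
    - [0,0,-1,0,0,0,3]

```text
clock: 14.08
eef_pos: [539.0, 272.2, 107.3]
eef_rot: [-3.142, -0.0, -0.181]
wrist_force: [0.2, 0.3, -2.7]
finger_gap: 45.7
```

```bash
python3 look.py 7 "(230,90,330,200)" "(150,170,260,260)"
```

```text
[ 0.407  0.496  1.453 -0.     1.192  2.159] 14.075
```

View pics/l7.png

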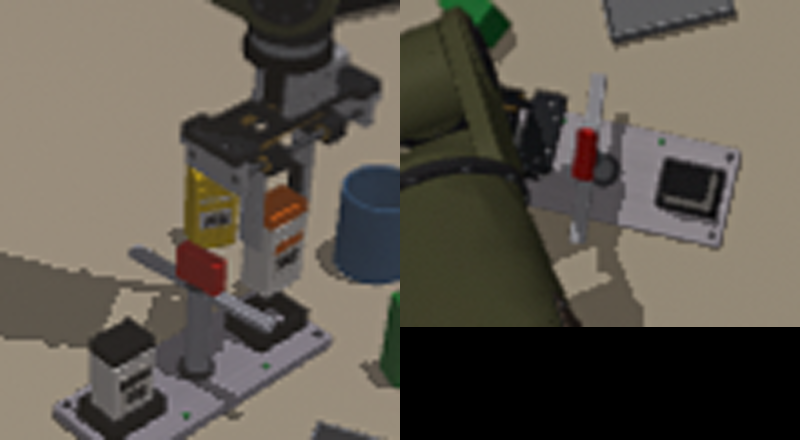

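The pack is out and held (gap 45.7 mm). I'll lift further and carry it across.

jog_arm:
  increments:
    - [0,0,-1.5,0,0,0,3]
    - [0,0,-2,0,0,0,3]
    - [0,0,-2,0,0,0,3]
    - [0,0,-2,0,0,0,3]
    - [0,0,-2,0,0,0,3]
    - [0,0,-1.5,0,0,0,3]
    - [0,0,0,0,0,2.5,3]
  squeeze: 55

```text
clock: 15.05
eef_pos: [539.2, 272.4, 218.2]
eef_rot: [-3.14, -0.002, -0.226]
wrist_force: [0.0, -0.2, -2.9]
finger_gap: 45.8
```

jog_arm:
  increments:
    - [0,1,0,0,0,0,3]
    - [0.1,2,0,0,0,0,3]
    - [0.1,2.7,0,0,0,0,3]
    - [0.1,2.7,0,0,0,0,3]
    - [0.1,2.7,0,0,0,0,3]
    - [0.1,2.7,0,0,0,0,3]
    - [0.1,2.7,0,0,0,0,3]
    - [0.1,2.7,0,0,0,0,3]
    - [0.1,2.7,0,0,0,0,3]
    - [0.1,2.7,0,0,0,0,3]
    - [0.1,2.7,0,0,0,0,3]
    - [0.1,2.7,0,0,0,0,3]
    - [0.1,2.7,0,0,0,0,3]
    - [0.1,2.7,0,0,0,0,3]
    - [0.1,2.7,0,0,0,0,3]
    - [0.1,2.7,0,0,0,0,3]
    - [0.1,1.5,0,0,0,0,3]
    - [0,0.9,0,0,0,0,3]

```text
clock: 17.3
eef_pos: [457.6, -153.2, 216.5]
eef_rot: [-3.142, 0.0, -0.226]
wrist_force: [0.5, -0.3, -3.2]
finger_gap: 45.8
```

jog_arm:
  increments:
    - [0,0,0,0,5,0,3]
    - [0,0,0,0,5,0,3]
    - [0,0,0,0,5,0,3]
    - [0,0,0,0,5,0,3]
    - [0,0,0,0,5,0,3]
    - [0,0,0,0,5,0,3]
    - [0,0,0,0,0,0,3]
    - [0,0,0,0,0,0,3]

```text
clock: 18.3
eef_pos: [458.3, -152.4, 216.9]
eef_rot: [3.141, -0.522, -0.225]
wrist_force: [0.4, 0.3, -3.1]
finger_gap: 45.8
```

```bash
python3 look.py 8 "(170,120,300,320)" "(270,110,370,240)"; python3 - <<'E'
from cell import *
import numpy as np, scipy.spatial.transform as t
s=read_state(); R=t.Rotation.from_euler("xyz",s["eef_rot"]).as_matrix(); print(s["eef_pos"],R.round(3))
a=-.2246;c,q=np.cos(a),np.sin(a)
ex=np.array([.866*c,.866*q,.5]);ey=np.array([-q,c,0]);ez=np.cross(ex,ey)
F=np.array([533,-169.3,166]);tcp=F-17.5*ex-8.3*ez;print("target",tcp,"shift tool cm",R.T@(tcp-s["eef_pos"])/10)
Rt=np.c_[ex,-ey,-ez];print("rot",t.Rotation.from_matrix(R.T@Rt).as_rotvec(degrees=True))
E
```

```text
[-0.468 -0.172  2.056  0.176  0.757  1.231] 18.3
[ 458.4787622  -152.46849433  216.73629264] [[ 0.845 -0.223  0.487]
 [-0.193 -0.975 -0.111]
 [ 0.499  0.    -0.867]]
target [ 522.2714096  -166.84900572  150.0622    ] shift tool cm [ 2.3387118  -0.01899148  9.04142812]
rot [0.00130323 0.05903453 0.00120893]
```

View pics/l8.png

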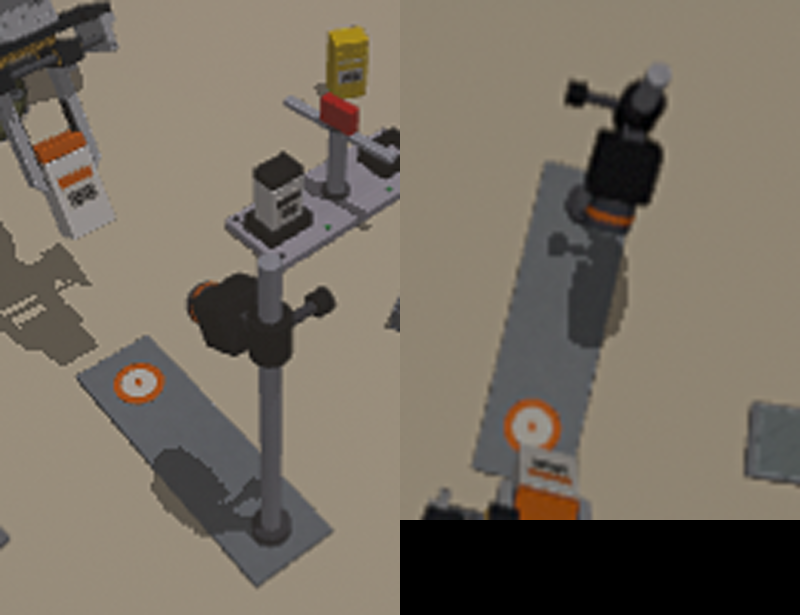

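The pack is held leaning and the label shows in both views (scene crop 75,185; top crop 548,465). I'll overlay the two hypotheses for the 33 mm TCP offset: along the tool, or along world z.

```bash
cat > ov.py <<'E'
from h import *
import sys
from scipy.spatial.transform import Rotation as Ro
tag,pos,rot,bs,bt=sys.argv[1],eval(sys.argv[2]),eval(sys.argv[3]),eval(sys.argv[4]),eval(sys.argv[5])
R=Ro.from_euler("xyz",rot).as_matrix(); ex,ey,ez=R[:,0],-R[:,1],-R[:,2]; pos=np.array(pos)
Ls={"tool":(pos+17.5*ex+8.3*ez,(0,255,0)),"world":(pos+[0,0,33.3]+17.5*ex-25*ez,(255,0,255))}
ims=[]
for n,b in(("scene",bs),("top",bt)):
    P=ld(n+tag);x0,y0,x1,y1=b;k=400/(x1-x0)
    c=cv2.resize(P["image"][y0:y1,x0:x1,::-1],None,fx=k,fy=k,interpolation=cv2.INTER_CUBIC)
    for nm,(L,col) in Ls.items():
        for dx in(-.5,-34.5):
            u=((proj(P,[L+dx*ex+i*ey+j*ez for i,j in((-23,-45),(23,-45),(23,45),(-23,45))])-[x0,y0]+.5)*k).astype(int); cv2.polylines(c,[u],True,col,1)
    ims.append(c)
print({k:v[0].round(1) for k,v in Ls.items()})
h=max(i.shape[0] for i in ims)
cv2.imwrite(f"pics/ov{tag}.png",np.hstack([cv2.copyMakeBorder(i,0,h-i.shape[0],0,0,0) for i in ims]))
E
python3 ov.py 8 "[458.4,-152.4,216.8]" "[3.141,-.522,-.225]" "(160,150,220,210)" "(280,200,340,260)"
```

```text
{'tool': array([ 469.2, -154.9,  232.7]), 'world': array([ 485.3, -158.6,  237.2])}
```

View pics/ov8.png

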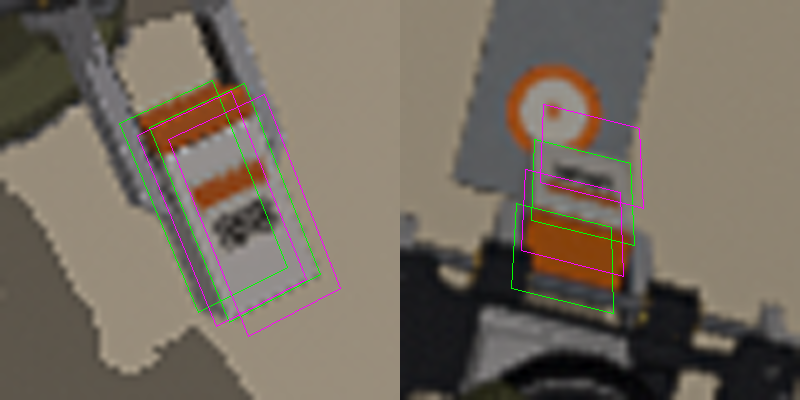

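The green overlay (offset along the tool axis) fits in both views. Now the approach to the focus.

jog_arm:
  increments:
    - [0.2,0,1,0,0,0,3]
    - [0.3,0,1.2,0,0,0,3]
    - [0.3,0,1.2,0,0,0,3]
    - [0.3,0,1.2,0,0,0,3]
    - [0.3,0,1.2,0,0,0,3]
    - [0.3,0,1.1,0,0,0,3]
    - [0.3,0,1.1,0,0,0,3]
    - [0.3,0,1,0,0,0,3]
    - [0,0,0,0,0,0,3]
    - [0,0,0,0,0,0,3]

```text
clock: 19.65
eef_pos: [521.4, -167.0, 150.3]
eef_rot: [3.142, -0.524, -0.225]
wrist_force: [0.1, 0.0, -2.1]
finger_gap: 45.4
```

```bash
python3 look.py 9 "(170,120,300,320)" "(270,110,370,240)"; python3 - <<'E'
from cell import *
s=read_state();print(s["eef_pos"],s["eef_rot"])
E
python3 ov.py 9 "[522.3,-167,150]" "[3.141,-.523,-.225]" "(185,180,245,240)" "(280,180,340,240)"
```

```text
[-0.43   0.072  1.994  0.19   0.569  1.233] 19.65
[ 521.39282166 -166.99994018  150.48482188] [ 3.14145149 -0.52412903 -0.22499795]
{'tool': array([ 533. , -169.5,  165.9]), 'world': array([ 549.2, -173.2,  170.4])}
```

View pics/ov9.png

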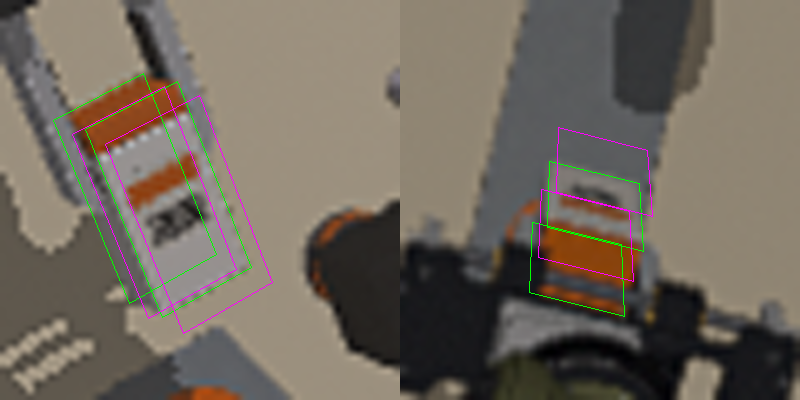

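View pics/l9.png

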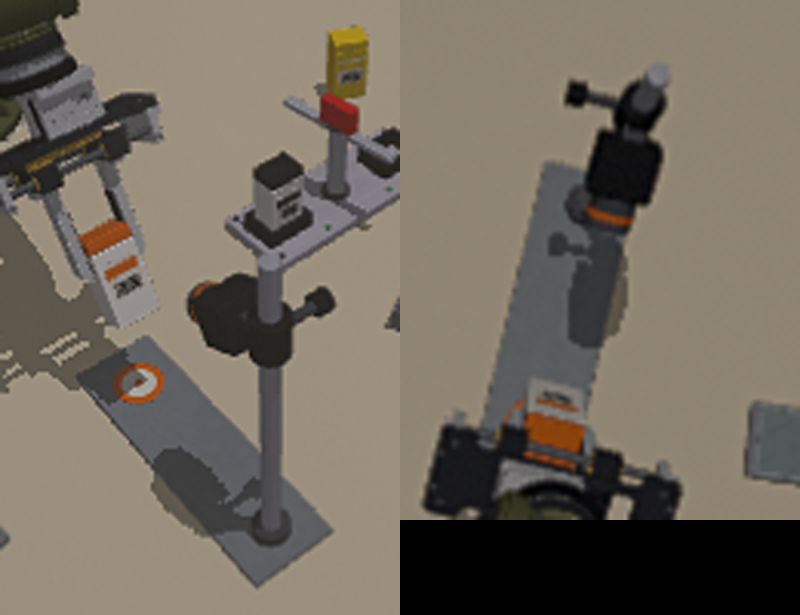

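Pack pose confirmed. One finer check of the camera height, using the lens rim in both views.

```bash
sed -e 's/(165,185,205)/(157,165,173,181)/' -e 's/(300,120,350,180)/(308,145,338,180)/' -e 's/(220,195,290,245)/(225,205,260,240)/' -e 's/(40,(255/(8,(255/' -e 's/lens.png/lens2.png/' -e 's/k=10/k=20/' fit.py > f2.py; python3 f2.py >/dev/null
```

```text
(no output)
```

View pics/lens2.png

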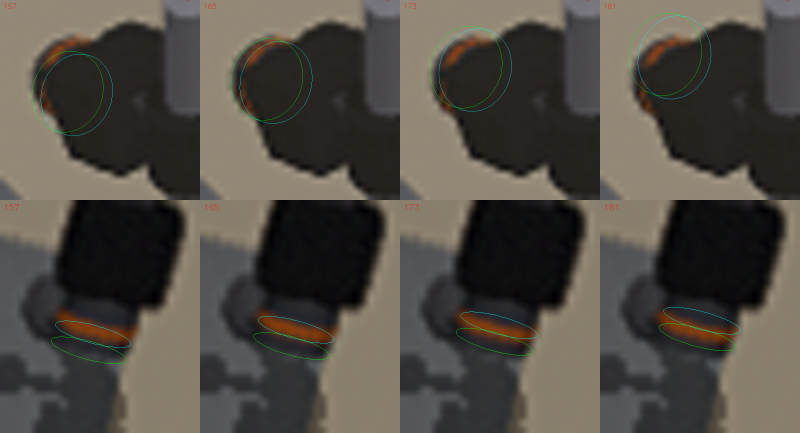

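The lens rim fits a focus height of about 167 mm, against the 166 used. I'll hold still for a moment, then hand in.

jog_arm:
  increments:
    - [0,0,0,0,0,0,3]
    - [0,0,0,0,0,0,3]
    - [0,0,0,0,0,0,3]
    - [0,0,0,0,0,0,3]

```text
clock: 20.25
eef_pos: [521.4, -167.0, 150.1]
eef_rot: [-3.142, -0.524, -0.225]
wrist_force: [0.8, -0.4, -2.8]
finger_gap: 45.4
```

```bash
python3 - <<'E'
from cell import *
print(abs(read_state()["qd"]).max()); print(sign_off())
E
```

```text
0.0017763128380425025
the job is handed in; nothing more can be done
None
```

I turned the clamp knob 78° clockwise, to about 1.47 rad. I then drew out the orange pack and handed in at about 20 s. The pack was held still at the focus point, label towards the lens and leaning back 30°.

**Last checks:**
- **Label position:** the label is at about (532, -169, 166) mm, against a measured focus point of (533, -169, 166 to 167) mm. The pack's outline fits in both views, and the tool's angles match the target to within about 0.1°.
- **Grip and stillness:** the finger gap is 45.4 mm, about the pack's 46 mm width. The fastest joint moves at 0.002 rad/s. The wrist force is about 3 N, which is the pack's weight, so nothing else is being touched.
- **Rest of the scene:** in the last pictures the bar lies across the dock and the black pack is in its pocket. I did not measure how far the handset, mug and tray moved, but nothing went near them.

**One check disagreed:** the fingertips sat about 33 mm further back along the tool than the stated TCP and 22 mm overhang imply. Because of this, my first attempt to grip the knob closed just above it and touched nothing. I measured the offset in the pictures and used it for every later move.

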